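Hold a flask in the ratchet clamp

TASK

The cap of the short round dropper flask near the bench clamp is stuck (not the flask against the wall): stand this flask upright in the clamp, between the moving pad and the vee-shaped jaw, and let go of it. Then pump the clamp's trigger lever towards its handle post, as many squeezes as it takes, until the sprung pad bears firmly on the flask and nips it against the vee, without crushing it; move the jaw only with the trigger. Finish while still holding the trigger squeezed in, so that a colleague can undo the cap, and leave the strip canister and the petri dish near the clamp as they are.

Things in the scene. Friction and masses are not known exactly. Their poses are not given: they have to be found in the camera images.
- flask_centre (a point): centre (half-way up) of the loose dropper flask: a squat round bottle with shoulders and a narrower round cap, 44 mm thick and 94 mm high (straight body up to 80 mm above its foot, cap 25 mm thick above that), 0.13 kg
- clamp: one-hand ratchet bar clamp, fixed to the worktop; aluminium base plate 64 (x) by 262 (y) by 8 mm. y is the way the moving jaw advances, z is up; origin on the worktop under the middle of a flask standing fully home in the vee. Fixed vee jaw (rubber faced, 50 mm wide, 58 mm high) at y = +8 to +44 mm; moving jaw and pad on the -y side; handle post and trigger at y = -172 to -110 mm
- seat (a point): on the top of the base plate (8 mm above the worktop), under the middle of the flask when it touches both faces of the vee; the flask may be set down up to about 12 mm off it towards the pad, as the pad pushes it home
- pad_face (a point): middle of the rubber face of the moving pad (32 mm wide, top 61 mm above the worktop) that will bear on the flask; the flask touches both pad and vee when this point is 22 mm from the seat's middle along the clamp's y
- jaw (a joint): how far the ratchet bar with the moving jaw has advanced (m, 0 to 0.06). It begins at 0 to 0.012; the gap between pad face and a flask fully home in the vee is 30 mm minus this, until they touch. 12 N of friction keeps it where it is when the trigger goes back; it only goes forward, a tooth (6 mm) at a time
- pad (a joint): how far the pad is pressed back into its coil spring (m), 0 until it meets something, at most 0.022. Force on the flask = 1 N + 0.5 N per mm: 3 to 11 N (4 to 20 mm) is a firm hold; pressed right back it crushes the flask (over 14 N)
- trigger (a joint): angle of the trigger lever: 0 at rest (it springs back), 0.30 rad squeezed fully in. A full squeeze advances the jaw by 6 mm (the first by up to 10), so one full squeeze after touching adds about 3 N. Let it spring back below 0.08 rad between squeezes or the ratchet takes no new tooth. A squeeze takes up to 20 N on the lever
- trigger_lever: the trigger: a steel bar 20 mm wide (x), 10 mm thick, hinged 55 mm above the worktop (origin on the hinge, axis along the clamp's x); it leans 0.3 rad to the clamp's +y at rest and is upright, top 135 mm above the worktop, when squeezed in. The fixed handle post on its -y side is 22 mm wide, 14 mm thick and as high, outer face at y = -172 mm of the clamp
- squeeze_point (a point): fixed point 108 mm above the worktop, half-way between the outer faces of post and squeezed-in trigger (36 mm over both, along the clamp's y). At rest the trigger's outer face is 16 mm farther out at this height (52 mm over both). Fingers on the two outer faces squeeze it; the moving jaw close by is only 62 mm high
- pad_rubber: the moving pad itself (frame as the clamp's)
- flask: the flask, origin at the centre of its underside
- canister: bystander: strip canister, a straight 38 mm tube 93 mm high with a flip lid, origin under its foot; it and the flask may have changed places
- dish: bystander: petri dish, 62 mm across, 15 mm high
- ram: the moving jaw with its bar and the sprung pad (frame as the clamp's, moves along its y); not to be pushed by hand
Things that resemble listed ones, but are neither listed nor needed, are in the scene too. Of the things that look like the flask, take the one that is farthest to the robot's right at the start.

How it is judged:
By the outcome, as a careful person would: the job done as asked, in the order asked, and still so for the second after the job is handed in, while the arm keeps its last pose, push and grip.
It also fails if it takes over 58 s, if anything falls off the work surface, if the arm or the gripper's body presses on something with over 40 N, if the wrist force passes 120 N, or if a joint passes its speed limit or range.

ROBOT

A 7-joint arm with a two-finger parallel gripper is mounted at the origin on a cart in front of the work surface, level with it; the furniture and walls round the work are solid. World frame = base frame: x ahead of the robot, y to its left, z up, the work surface at z = 0. Lengths are in m, angles in rad, forces in N, time in s.
With the tool pointing down it reaches from about 0.425 to 0.925 m from the base axis. Payload 6.8 kg.
Tool frame: the origin (TCP) lies at the very end of the fingers, on their centre line; the grasp point (between the pads) lies 19 mm behind it (tcp_to_grasp is the distance from the TCP to the grasp point, in m); z points along the fingers, y is the direction in which the jaws open and shut (so a half turn about z gives the same grasp; the last joint's range is limited). The gripper opens to 85 mm and grips with 20 to 120 N. Pads are 22 mm wide; open, the fingers measure 114 mm over their backs; the gripper's body (76 mm by 85 mm) begins 54 mm behind the grasp point. The pads swing forward as they close: fully open they stand 13 mm farther back than shut.
Start: joints at [-0.108, 0.477, 0.022, 1.555, -0.011, 1.109, -0.083], TCP at [0.675, 0, 0.231] pointing down, gripper open.
Joint ranges: [-2.96, 2.96], [-0.34, 2.1], [-1.41, 1.46], [0.24, 2.44], [-1.37, 4.51], [0.17, 1.92], [-2.96, 2.96]. Speed limits (rad/s): [2.39, 2.39, 3.14, 3.14, 3.14, 3.14, 3.14].

INTERFACE

Orientations are given as a unit quaternion [w, x, y, z].
In Python, from station import * gives the robot as it stands.
- The arm moves only by the tool apply_moves, never from a script. Its argument "increments" is one flat list of numbers, 5 for each row, row after row: the finger opening in mm, from 0 to 85.4, then the shift along the tool's x, y, z in mm, then the turn about the tool's z in degrees. In form: [claw, tx, ty, tz, roll, claw, tx, ty, tz, roll, ...]. A call has 1 to 12 rows; each row shifts and turns the pose as measured when the row begins, along the tool's axes as they then stand; what a row does not reach is not made up. A row lasts 1/8 s, in which the tool goes at most 62.5 mm and 10.7 degrees, less where a joint would pass 70% of its speed; a pose out of reach is approached as far as the arm can. A call with a gripper value outside its range is refused whole. The fingers move at their own pace and stop on an object; "squeeze" is the grip in N (left out, the last holds). Time passes only in rows, so rows that do not move let the fingers close. It gives the time, the measured TCP pose, the force and the opening at its end, in the units of the state.
- get_obs(): the state, without advancing time (a new reading comes with each control period).
- read_camera(name): name is "scene" or "top"; returns (picture, depth): 400x640x3 uint8, blue, green, red; 400x640 float32, m along the optical axis (not along the pixel's ray), 0 where there is no reading.
- get_calibration(name): a dict with "mtx" (3x3 intrinsics, pixels), "D" ([k1, k2, p1, p2, k3] as OpenCV has them; the pictures are not rectified), "camera_from_world" (4x4, takes a point from world to camera coordinates). Camera axes: x right, y down, z forward; pixel columns grow to the right and rows downward; lengths in m; the calibration is good to about 2 mm. A picture is of the moment at which its call begins. get_calibration takes no time and is no camera call.
- hand_in(): hands the job in, once; it reports no verdict.
Trained networks look in the newest picture that a camera, given by its name, has taken for a name from the list of things; names that differ only in an ending like _2 or _b are one class to them, and where a whole thing is asked for, a point or a joint stands for the part that bears it (a point fixed in the world has none). Each returns a list of dicts, best first, with "p" (0 to 1); they miss things now and then, are a little off and sometimes report something else, mostly with a low value. They report only what shows in the picture. A call takes as long as a camera call. They do not tell look-alikes from the thing itself.
- outline_of(camera, thing): "pixels" (400x640 bool, what is visible of it) and "extent" ([centre column, centre row, width, height] in pixels, round what is visible of it).
The state is a dict: "t": time; "q": joint angles; "joint_vel": joint speeds; "joint_torque": joint torques, N m; "eef_pos": TCP position; "tool_rot": TCP orientation; "contact_force": force on the tool from outside, world axes, zero at the start; "torque": the same for the moment, N m; "gripper_width": opening from 0.0 (shut) to 1.0 (fully open).
Only numpy, scipy, OpenCV 4.12 (cv2) and the standard library are available. Lean on these libraries where they do the work, as an engineer would, in place of code of your own. Each camera call takes 0.05 s, during which the arm holds its last target.

## Working session

There is one attempt and no reset: what is moved stays moved. The work goes in short steps, Python scripts to look and compute and a tool call to move; the robot and the scene stay as the last step left them, time stands still between calls to the robot, and variables do not carry over. Pictures are saved under pics/ and viewed, and the job is handed in when it is done.

Besides the shell and the picture viewer there is one more tool, called after ">>>" as name(argument=value, ...), one argument or row to a line, values as JSON. apply_moves: Moves the arm, as the interface text tells. Its arguments: {"type":"object","properties":{"increments":{"type":"array"},"squeeze":{"type":"number"}},"required":["increments"]}

```bash
ls; mkdir -p pics
python3 - <<'E'
from station import *
import cv2,json
o=get_obs();print({k:(o[k]) for k in ('t','eef_pos','tool_rot','contact_force','gripper_width')})
for c in('scene','top'):
    p,d=read_camera(c);cv2.imwrite(f'pics/{c}0.png',p)
    print(c,get_calibration(c))
E
```

```text
pics
{'t': 0.0, 'eef_pos': array([ 6.74404197e-01, -2.10254415e-05,  2.30323764e-01]), 'tool_rot': array([-5.90651515e-04,  7.07100071e-01,  7.07112894e-01, -7.03732442e-04]), 'contact_force': array([ 0.27839592, -0.41273761, -0.05340443]), 'gripper_width': 1.0051016857836133}
scene {'mtx': array([[370.23375339,   0.        , 325.26472078],
       [  0.        , 370.23375339, 203.25575802],
       [  0.        ,   0.        ,   1.        ]]), 'D': array([0.03035783, 0.        , 0.        , 0.        , 0.        ]), 'camera_from_world': array([[-0.82859746, -0.55980348, -0.00680605,  0.68700804],
       [-0.30345872,  0.45931658, -0.83482998,  0.06396418],
       [ 0.47046685, -0.68967264, -0.55046579,  0.89229146],
       [ 0.        ,  0.        ,  0.        ,  1.        ]])}
top {'mtx': array([[449.11483092,   0.        , 324.10028768],
       [  0.        , 449.11483092, 203.30287622],
       [  0.        ,   0.        ,   1.        ]]), 'D': array([-0.07742636,  0.        ,  0.        ,  0.        ,  0.        ]), 'camera_from_world': array([[ 0.00254378, -0.99927913,  0.03787796,  0.36951381],
       [-0.98541434, -0.00894999, -0.16993668,  0.60118132],
       [ 0.17015319, -0.03689321, -0.98472676,  1.02433417],
       [ 0.        ,  0.        ,  0.        ,  1.        ]])}
```

View pics/scene0.png

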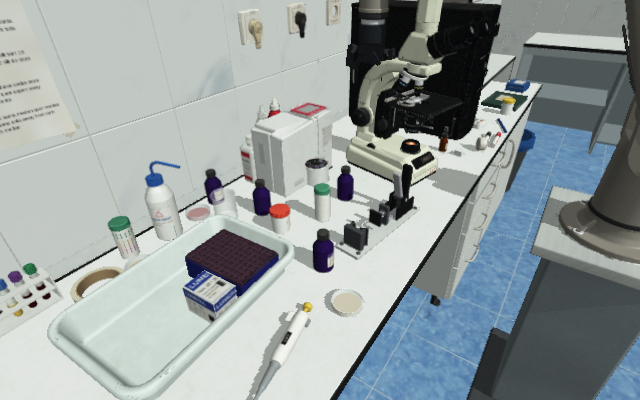

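View pics/top0.png

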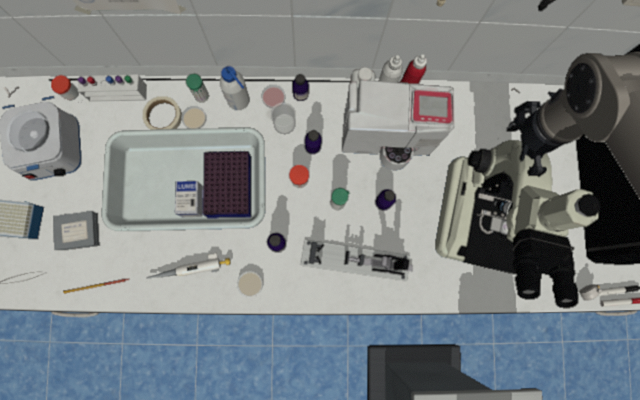

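```bash
cat > h.py <<'E'
from station import *
import cv2,numpy as np
def cloud(cam,d):
    c=get_calibration(cam);K=np.array(c['mtx']);D=np.array(c['D']);T=np.array(c['camera_from_world'])
    v,u=np.mgrid[0:400,0:640]
    n=cv2.undistortPoints(np.stack([u,v],-1).reshape(-1,1,2).astype(np.float64),K,D).reshape(400,640,2)
    P=np.concatenate([n*d[...,None],d[...,None]],-1)
    return (P-T[:3,3])@T[:3,:3]
def proj(cam,p):
    c=get_calibration(cam);T=np.array(c['camera_from_world'])
    return cv2.projectPoints(np.atleast_2d(p).astype(float),cv2.Rodrigues(T[:3,:3])[0],T[:3,3],c['mtx'],c['D'])[0][:,0]
E
python3 - <<'E'
from h import *
for c in('top','scene'):
    p,d=read_camera(c);np.save(f'd_{c}.npy',d);P=cloud(c,d)
    for th in ('flask','clamp','trigger_lever','pad_rubber','canister','dish','ram'):
        for o in outline_of(c,th)[:6]:
            m=o['pixels']&(d>0);q=P[m]
            if len(q)<3: print(c,th,'few');continue
            top=q[q[:,2]>np.percentile(q[:,2],85)-.006]
            print(c,th,round(o['p'],2),np.round(o['extent']).astype(int),len(q),'med',np.median(q,0).round(3),'lo',np.percentile(q,3,0).round(3),'hi',np.percentile(q,97,0).round(3))
            np.save(f'm_{c}_{th}_{int(o["extent"][0])}.npy',o['pixels'])
print(get_obs()['t'])
E
```

```text
top flask 0.8 [314 141  20  24] 337 med [0.743 0.401 0.065] lo [0.732 0.383 0.011] hi [0.762 0.42  0.096]
top flask 0.79 [276 244  19  22] 316 med [0.502 0.482 0.067] lo [0.485 0.464 0.017] hi [0.525 0.504 0.096]
top flask 0.76 [385 201  23  20] 314 med [0.604 0.231 0.065] lo [0.59  0.209 0.012] hi [0.624 0.245 0.096]
top clamp 0.74 [357 263 110  44] 2836 med [0.464 0.296 0.01 ] lo [0.428 0.177 0.005] hi [0.505 0.415 0.131]
top trigger_lever 0.65 [387 263  15  17] 130 med [0.459 0.234 0.092] lo [0.446 0.208 0.011] hi [0.472 0.251 0.134]
top pad_rubber 0.45 [346 259   6  11] 49 med [0.469 0.321 0.061] lo [0.455 0.316 0.037] hi [0.482 0.325 0.065]
top canister 0.67 [338 198  17  21] 313 med [0.603 0.34  0.092] lo [0.59  0.322 0.018] hi [0.624 0.357 0.096]
top dish 0.67 [249 286  25  26] 530 med [0.409 0.549 0.016] lo [0.383 0.522 0.012] hi [0.434 0.576 0.019]
top ram 0.61 [378 262  68  19] 279 med [0.464 0.282 0.028] lo [0.447 0.166 0.011] hi [0.478 0.323 0.064]
scene flask 0.97 [262 199  18  38] 552 med [0.742 0.414 0.049] lo [0.73  0.357 0.002] hi [0.768 0.426 0.093]
scene flask 0.97
[... 280 characters left out ...]
7 0.003] hi [0.501 0.424 0.124]
scene trigger_lever 0.54 [400 191  12  40] 278 med [0.455 0.24  0.083] lo [0.446 0.21  0.031] hi [0.467 0.253 0.131]
scene pad_rubber 0.48 [378 219  12  15] 160 med [0.468 0.326 0.045] lo [0.455 0.321 0.028] hi [0.484 0.329 0.061]
scene canister 0.57 [322 202  20  43] 499 med [0.599 0.354 0.063] lo [0.589 0.331 0.009] hi [0.619 0.362 0.093]
scene dish 0.91 [347 302  37  31] 823 med [0.405 0.557 0.015] lo [0.378 0.526 0.001] hi [0.434 0.581 0.017]
scene ram 0.72 [382 215  28  27] 407 med [0.462 0.295 0.041] lo [0.452 0.243 0.009] hi [0.483 0.328 0.061]
scene ram 0.16 [377 220  13  12] 169 med [0.468 0.326 0.045] lo [0.454 0.32  0.027] hi [0.484 0.329 0.061]
0.9
```

Run:
```python
from h import *
import glob
p=cv2.imread('pics/top0.png')
cv2.imwrite('pics/clampz.png',cv2.resize(p[170:300,270:430],None,fx=5,fy=4.5,interpolation=cv2.INTER_CUBIC)[:600,:800])
p=cv2.imread('pics/scene0.png')
cv2.imwrite('pics/clampz2.png',cv2.resize(p[150:280,290:450],None,fx=5,fy=4.5,interpolation=cv2.INTER_CUBIC))
for c in('top','scene'):
    d=np.load(f'd_{c}.npy');P=cloud(c,d)
    m=np.load(glob.glob(f'm_{c}_clamp_*')[0])
    q=P[m&(d>0)]
    pl=q[(q[:,2]>.004)&(q[:,2]<.013)]
    r=cv2.minAreaRect((pl[:,:2]*1000).astype(np.float32));print(c,'plate',r,cv2.boxPoints(r).round(0).tolist(),np.median(pl[:,2]))
    for lo,hi in((.052,.068),(.118,.14)):
        s=q[(q[:,2]>lo)&(q[:,2]<hi)]
        for y0,y1 in((.1,.3),(.3,.36),(.36,.46)):
            t=s[(s[:,1]>y0)&(s[:,1]<y1)]
            if len(t)>4:
                print(lo,y0,len(t),t[:,:2].min(0).round(3),t[:,:2].max(0).round(3),t.mean(0).round(3))
```

```text
top plate ((466.1504821777344, 291.3985900878906), (268.01239013671875, 64.35526275634766), 81.54882049560547) [[415.0, 164.0], [478.0, 154.0], [518.0, 419.0], [454.0, 429.0]] 0.00840627492914299
0.052 0.1 166 [0.435 0.201] [0.478 0.297] [0.458 0.243 0.062]
0.052 0.3 50 [0.455 0.311] [0.485 0.325] [0.47  0.32  0.061]
0.052 0.36 188 [0.457 0.374] [0.506 0.408] [0.481 0.395 0.058]
0.118 0.1 127 [0.44  0.194] [0.468 0.253] [0.455 0.219 0.132]
scene plate ((465.9439697265625, 299.0848388671875), (261.6815185546875, 65.44926452636719), 81.97364807128906) [[415.0, 174.0], [480.0, 165.0], [517.0, 424.0], [452.0, 433.0]] 0.007631432314668469
0.052 0.1 195 [0.434 0.198] [0.477 0.296] [0.455 0.245 0.059]
0.052 0.3 57 [0.454 0.317] [0.485 0.329] [0.469 0.325 0.058]
0.052 0.36 165 [0.456 0.381] [0.505 0.413] [0.478 0.4   0.056]
0.118 0.1 126 [0.441 0.197] [0.467 0.255] [0.453 0.225 0.127]
```

View pics/clampz.png

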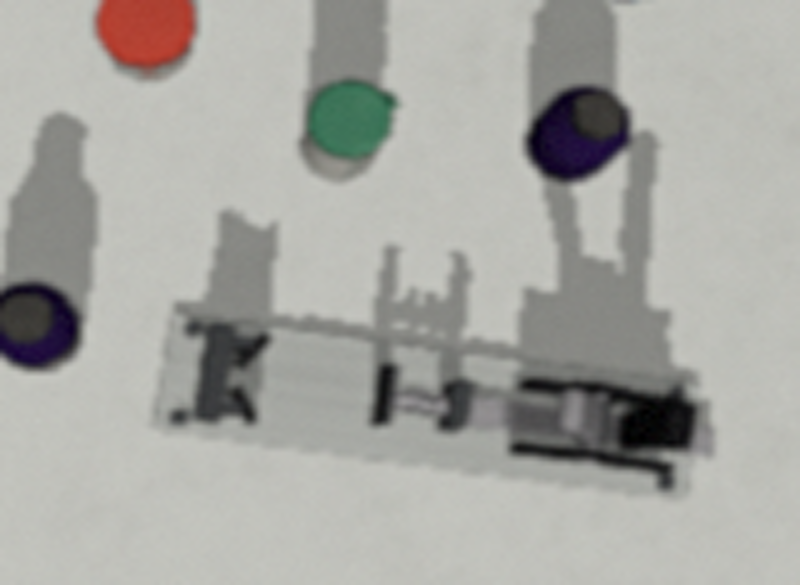

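View pics/clampz2.png

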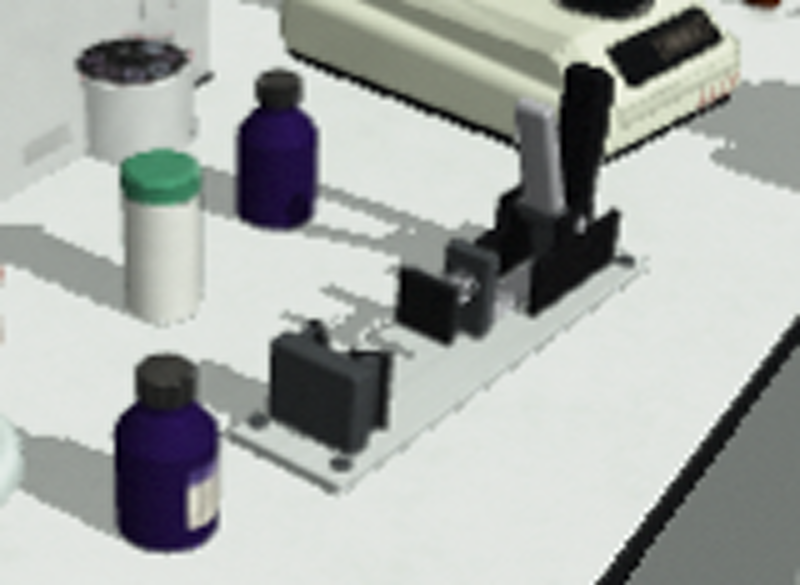

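Run:
```python
from h import *
import glob
from scipy.optimize import least_squares
th=np.deg2rad(81.8);ey=np.array([np.cos(th),np.sin(th)]);ex=np.array([ey[1],-ey[0]])
for c in('top','scene'):
    d=np.load(f'd_{c}.npy');P=cloud(c,d)
    for f in sorted(glob.glob(f'm_{c}_flask_*'))+glob.glob(f'm_{c}_canister_*'):
        m=cv2.erode(np.load(f).astype(np.uint8),np.ones((2,2)))>0
        q=P[m&(d>0)]
        R=.019 if 'canister' in f else .022
        s=q[(q[:,2]>.012)&(q[:,2]<.055)][:,:2]
        r=least_squares(lambda a:np.hypot(*(s-a).T)-R,s.mean(0)+[.01,0.0],loss='soft_l1',f_scale=.002)
        t=q[q[:,2]>.089]
        print(f,'circle',r.x.round(4),len(s),'captop',t.mean(0).round(4),len(t),q[:,2].max().round(3))
    m=np.load(glob.glob(f'm_{c}_clamp_*')[0]);q=P[m&(d>0)]
    a=q[:,:2]@ey;b=q[:,:2]@ex
    for n,k in(('vee',(a>.42)&(q[:,2]>.053)),('padram',(q[:,2]>.056)&(a>.365)&(a<.42)),('post/trig',q[:,2]>.12),('ram',(q[:,2]>.056)&(a<.365)&(q[:,2]<.066))):
        if k.sum()>3: print(c,n,k.sum(),'along',np.percentile(a[k],[1,50,99]).round(4),'across',np.percentile(b[k],[1,50,99]).round(4),'z',np.percentile(q[k,2],[50,99]).round(3))
    h=np.histogram(a[q[:,2]>.053],bins=np.arange(.22,.49,.005));print([(round(float(x),3),int(n)) for x,n in zip(h[1],h[0])])
```

```text
m_top_flask_275.npy circle [0.5061 0.4846] 24 captop [0.5058 0.4844 0.0938] 94 0.098
m_top_flask_313.npy circle [0.7539 0.4003] 74 captop [0.7513 0.4001 0.0936] 69 0.098
m_top_flask_385.npy circle [0.6121 0.2235] 52 captop [0.6102 0.2255 0.0936] 75 0.098
m_top_canister_338.npy circle [0.6091 0.3384] 37 captop [0.6067 0.3378 0.0929] 206 0.098
top vee 184 along [0.4418 0.4611 0.4708] across [0.3957 0.4189 0.4439] z [0.058 0.062]
top padram 47 along [0.3793 0.3836 0.3872] across [0.4044 0.4191 0.435 ] z [0.061 0.065]
top post/trig 124 along [0.2575 0.2695 0.3154] across [0.4084 0.4187 0.4303] z [0.133 0.139]
top ram 151 along [0.27   0.2905 0.3538] across [0.398  0.4189 0.4394] z [0.062 0.066]
[(0.22, 0), (0.225, 0), (0.23, 0), (0.235, 0), (0.24, 0), (0.245, 0), (0.25, 0), (0.255, 17), (0.26, 27), (0.265, 42), (0.27, 60), (0.275, 10), (0.28, 29), (0.285, 30), (0.29, 24), (0.295, 19), (0.3, 19), (0.305, 19), (0.31, 22), (0.315, 4), (0.32, 0), (0.325, 0), (0.33, 0), (0.335, 0), (0.34, 4), (0.345, 25), (0.35, 22), (0.355, 1), (0.36, 0), (0.365, 0), (0.37, 1), (0.375, 5), (0.38, 30), (0.385
[... 876 characters left out ...]
ong [0.2657 0.2966 0.3585] across [0.3985 0.4132 0.4371] z [0.061 0.065]
[(0.22, 0), (0.225, 0), (0.23, 0), (0.235, 0), (0.24, 0), (0.245, 0), (0.25, 0), (0.255, 7), (0.26, 30), (0.265, 61), (0.27, 172), (0.275, 4), (0.28, 8), (0.285, 11), (0.29, 25), (0.295, 62), (0.3, 57), (0.305, 39), (0.31, 58), (0.315, 16), (0.32, 0), (0.325, 0), (0.33, 0), (0.335, 0), (0.34, 0), (0.345, 6), (0.35, 19), (0.355, 29), (0.36, 0), (0.365, 0), (0.37, 0), (0.375, 0), (0.38, 8), (0.385, 32), (0.39, 14), (0.395, 0), (0.4, 0), (0.405, 0), (0.41, 0), (0.415, 0), (0.42, 0), (0.425, 0), (0.43, 0), (0.435, 0), (0.44, 2), (0.445, 9), (0.45, 19), (0.455, 15), (0.46, 24), (0.465, 34), (0.47, 50), (0.475, 1), (0.48, 0)]
```

Run:
```python
from h import *
P=np.concatenate([cloud(c,np.load(f'd_{c}.npy'))[np.load(f'd_{c}.npy')>0] for c in('top','scene')])
for z in(.11,.15,.2,.25):
    for y0 in np.arange(-.1,.5,.1):
        k=(P[:,2]>z)&(P[:,1]>y0)&(P[:,1]<y0+.1)&(P[:,0]>.3)&(P[:,0]<1)
        if k.sum()>5: print(z,y0.round(1),k.sum(),'xmin',np.sort(P[k,0])[3].round(3),'zmax',P[k,2].max().round(2))
print(get_obs()['q'].round(3))
```

```text
0.11 -0.1 7009 xmin 0.374 zmax 0.61
0.11 0.0 36516 xmin 0.373 zmax 0.63
0.11 0.1 9408 xmin 0.441 zmax 0.46
0.11 0.2 11535 xmin 0.441 zmax 0.46
0.11 0.3 9246 xmin 0.733 zmax 0.47
0.11 0.4 8624 xmin 0.955 zmax 0.48
0.15 -0.1 6481 xmin 0.374 zmax 0.61
0.15 0.0 35503 xmin 0.373 zmax 0.63
0.15 0.1 8369 xmin 0.453 zmax 0.46
0.15 0.2 9564 xmin 0.727 zmax 0.46
0.15 0.3 7750 xmin 0.734 zmax 0.47
0.15 0.4 7794 xmin 0.955 zmax 0.48
0.2 -0.1 5691 xmin 0.374 zmax 0.61
0.2 0.0 32509 xmin 0.373 zmax 0.63
0.2 0.1 4025 xmin 0.453 zmax 0.46
0.2 0.2 4670 xmin 0.891 zmax 0.46
0.2 0.3 5370 xmin 0.956 zmax 0.47
0.2 0.4 6590 xmin 0.955 zmax 0.48
0.25 -0.1 4290 xmin 0.374 zmax 0.61
0.25 0.0 26810 xmin 0.373 zmax 0.63
0.25 0.1 2861 xmin 0.927 zmax 0.46
0.25 0.2 3578 xmin 0.947 zmax 0.46
0.25 0.3 4141 xmin 0.956 zmax 0.47
0.25 0.4 5236 xmin 0.955 zmax 0.48
[-0.108  0.477  0.022  1.555 -0.012  1.109 -0.083]
```

Run:
```python
from h import *
P=np.concatenate([cloud(c,np.load(f'd_{c}.npy'))[np.load(f'd_{c}.npy')>0] for c in('top','scene')])
print('zmax cm; cols y from -.12',)
xs=np.arange(.34,.86,.04);ys=np.arange(-.12,.3,.03)
print('      ',ys.round(2))
for x in xs:
    r=[]
    for y in ys:
        k=(abs(P[:,0]-x-.02)<.02)&(abs(P[:,1]-y-.015)<.015)
        r.append(int(100*np.percentile(P[k,2],98)) if k.sum()>4 else -1)
    print(round(x,2),r)
```

```text
zmax cm; cols y from -.12
       [-0.12 -0.09 -0.06 -0.03  0.    0.03  0.06  0.09  0.12  0.15  0.18  0.21
  0.24  0.27]
0.34 [0, 0, 0, 41, 41, 0, 0, 0, 0, 0, 0, 0, 0, 0]
0.38 [0, 0, 22, 42, 43, 42, 43, 41, 0, 0, 0, 0, 0, 0]
0.42 [0, 0, 22, 41, 41, 41, 42, 22, 0, 1, 13, 11, 13, 6]
0.46 [0, 22, 22, 40, 48, 41, 40, 23, 0, 1, 13, 8, 13, 6]
0.5 [-74, 22, 23, 49, 61, 48, 23, 22, 0, 0, 0, 0, 0, 0]
0.54 [-74, 20, 24, 48, 62, 62, 23, 4, 0, 0, 0, 0, 0, 0]
0.58 [-1, 8, 32, 34, 62, 62, 23, 0, 0, 0, 6, 9, 6, 0]
0.62 [-1, -1, 31, 46, 62, 61, 6, 0, 0, 0, 0, 9, 5, 0]
0.66 [-1, -1, -1, 60, 60, 60, 15, 0, 0, 4, 6, 5, 0, 0]
0.7 [-1, -1, -1, 59, 58, 59, 3, 19, 19, 19, 19, 18, 18, 18]
0.74 [0, 0, 0, 34, 34, 0, 0, 19, 19, 19, 19, 19, 19, 19]
0.78 [0, 0, 0, 0, 0, 0, -1, 19, 19, 19, 19, 19, 19, 19]
0.82 [0, 0, 0, 0, 0, 0, -1, 19, 19, 19, 19, 19, 19, 19]
```

Run:
```python
from h import *
t=cv2.imread('pics/top0.png');s=cv2.imread('pics/scene0.png')
a=cv2.resize(t[40:320,420:640],None,fx=2,fy=2);b=cv2.resize(s[0:200,330:510],None,fx=2,fy=2.8)
for im,c,(u0,v0),(fx,fy) in((a,'top',(420,40),(2,2)),(b,'scene',(330,0),(2,2.8))):
    P=cloud(c,np.load(f'd_{c}.npy'));D=np.load(f'd_{c}.npy')
    for v in range(v0+8,v0+(280 if c=='top' else 200),20):
        for u in range(u0+5,min(639,u0+(220 if c=='top' else 180)),26):
            if D[v,u]>0:
                x,y,z=(P[v,u]*100).astype(int);cv2.putText(im,f'{x},{y},{z}',(int((u-u0)*fx),int((v-v0)*fy)),0,.32,(0,0,255),1)
cv2.imwrite('pics/mic.png',np.hstack([a,b])[:600,:800])
```

```text
(no output)
```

View pics/mic.png

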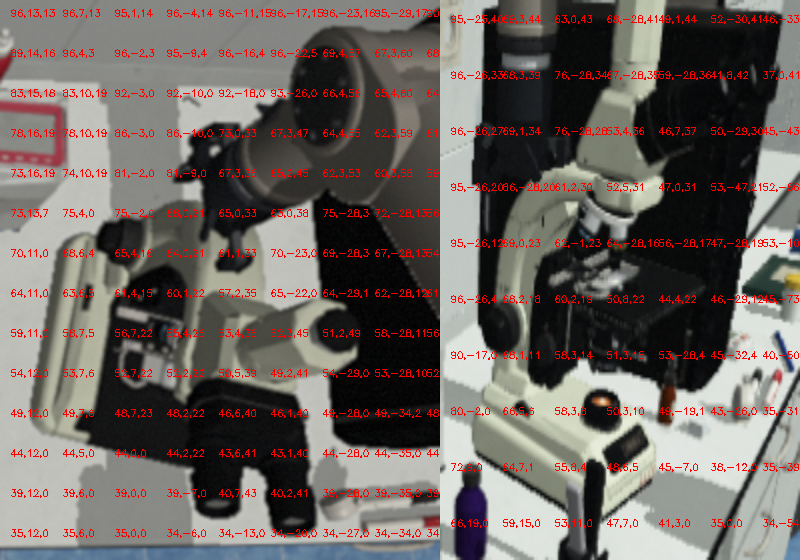

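>>> apply_moves(
  increments=[85, 0, 0, -40, 0, 85, 40, 0, 0, 0, 85, 50, 0, 0, 0, 85, 50, -20, 0, 0, 85, 50, -25, 0, 0, 85, 35, -18, 0, 0, 85, 0, 0, 0, 8.2, 85, 0, 0, 0, 0],
  squeeze=40,
)

```text
t: 1.9
eef_pos: [0.6107, 0.2315, 0.2722]
tool_rot: [0.0, 0.757, 0.653, 0.0]
contact_force: [0.1, -1.0, -0.5]
gripper_width: 0.994
```

```bash
cat >> h.py <<'E'
from scipy.spatial.transform import Rotation as Ro
def rel(x,y,z):
    o=get_obs();q=np.array(o['tool_rot']);R=Ro.from_quat(np.r_[q[1:],q[0]]).as_matrix()
    d=R.T@(np.array([x,y,z])-o['eef_pos'])*1000
    yj=np.degrees(np.arctan2(R[1,1],R[0,1]))
    print('t',round(o['t'],2),'pos',np.round(o['eef_pos'],4),'jaw yaw',round(yj,2),'tilt z',R[:,2].round(4),'F',np.round(o['contact_force'],1),'w',round(o['gripper_width']*85,1));print('need tool mm',d.round(1))
E
python3 -c "
from h import *
rel(.6115,.225,.031)"
```

```text
t 1.9 pos [0.6107 0.2315 0.2722] jaw yaw -8.44 tilt z [ 8.e-04  2.e-04 -1.e+00] F [ 0.1 -1.  -0.5] w 84.5
need tool mm [ -6.4   1.6 241.2]
```

>>> apply_moves(
  increments=[85, -6.4, 1.6, 0, -0.2, 85, 0, 0, 0, 0, 85, 0, 0, 60, 0, 85, 0, 0, 60, 0, 85, 0, 0, 20, 0, 85, 0, 0, 0, 0],
)

```text
t: 2.65
eef_pos: [0.6154, 0.2201, 0.1302]
tool_rot: [0.001, 0.756, 0.655, 0.002]
contact_force: [0.3, 0.4, 0.2]
gripper_width: 0.994
```

Run:
```python
from h import *
rel(.6115,.225,.033)
for c in('top','scene'):
    p,d=read_camera(c);cv2.imwrite(f'pics/{c}1.png',p)
```

```text
t 2.65 pos [0.6154 0.2201 0.1302] jaw yaw -8.17 tilt z [ 5.4e-03  9.0e-04 -1.0e+00] F [0.3 0.4 0.2] w 84.5
need tool mm [ 4.2 -5.1 97.2]
```

View pics/scene1.png

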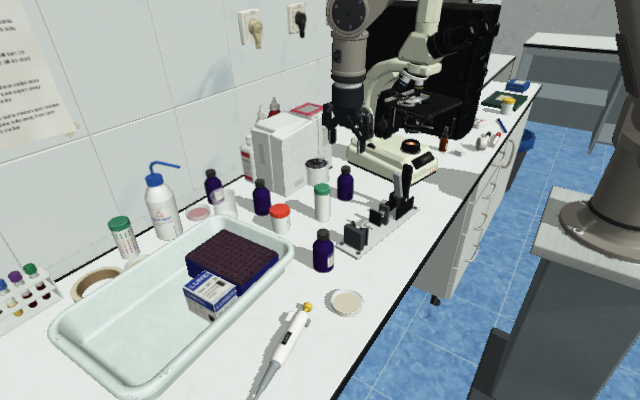

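View pics/top1.png

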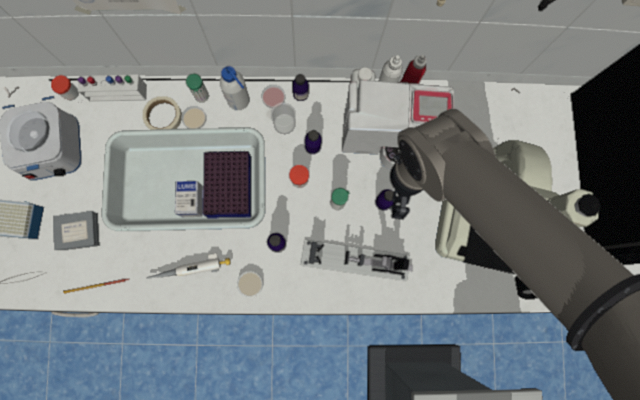

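>>> apply_moves(
  increments=[85, 4, -5, 0, 0, 85, 0, 0, 0, 0, 85, 0, 0, 0, 0],
)

```text
t: 3.12
eef_pos: [0.6141, 0.2267, 0.1364]
tool_rot: [0.003, 0.756, 0.655, 0.007]
contact_force: [-0.1, -0.0, -0.1]
gripper_width: 0.993
```

```bash
python3 -c "
from h import *
rel(.6115,.225,.033)"
```

```text
t 3.12 pos [0.6141 0.2267 0.1364] jaw yaw -8.17 tilt z [ 0.0146  0.0053 -0.9999] F [-0.1 -0.  -0.1] w 84.4
need tool mm [ -2.8  -3.8 103.4]
```

>>> apply_moves(
  increments=[85, -1, -2, 35, 0, 85, -1, -1, 35, 0],
)

```text
t: 3.38
eef_pos: [0.6153, 0.2272, 0.0695]
tool_rot: [0.004, 0.756, 0.655, 0.012]
contact_force: [-0.7, -0.2, -0.2]
gripper_width: 0.997
```

```bash
python3 -c "
from h import *
rel(.6115,.225,.033)"
```

```text
t 3.38 pos [0.6153 0.2272 0.0695] jaw yaw -8.16 tilt z [ 0.0233  0.0093 -0.9997] F [-0.7 -0.2 -0.2] w 84.7
need tool mm [-3.2 -4.3 36.4]
```

>>> apply_moves(
  increments=[85, -3, -4, 18, 0, 85, 0, -1, 18, 0],
)

```text
t: 3.62
eef_pos: [0.6106, 0.2252, 0.0317]
tool_rot: [0.004, 0.755, 0.655, 0.012]
contact_force: [0.7, -0.2, 0.7]
gripper_width: 0.995
```

```bash
python3 -c "
from h import *
rel(.6115,.225,.033)"
```

```text
t 3.62 pos [0.6106 0.2252 0.0317] jaw yaw -8.15 tilt z [ 0.0231  0.009  -0.9997] F [ 0.7 -0.2  0.7] w 84.6
need tool mm [-0.   0.9 -1.3]
```

>>> apply_moves(
  increments=[38, 0, 0, 0, 0, 38, 0, 0, 0, 0, 38, 0, 0, 0, 0, 38, 0, 0, 0, 0, 38, 0, 0, 0, 0, 38, 0, 0, 0, 0],
  squeeze=40,
)

```text
t: 4.38
eef_pos: [0.6115, 0.2258, 0.0329]
tool_rot: [0.004, 0.755, 0.655, 0.012]
contact_force: [0.2, -0.6, -1.4]
gripper_width: 0.51
```

```bash
python3 -c "
from h import *
rel(.4734,.3566,.145)"
```

```text
t 4.38 pos [0.6115 0.2258 0.0329] jaw yaw -8.14 tilt z [ 0.0245  0.0098 -0.9997] F [ 0.2 -0.6 -1.4] w 43.4
need tool mm [ 111.5 -152.6 -114.1]
```

>>> apply_moves(
  increments=[38, 0, 0, -30, 0, 38, 0, 0, -45, 0, 38, 0, 0, -45, 0, 38, 0, 0, 0, 0],
)

```text
t: 4.88
eef_pos: [0.6079, 0.2243, 0.1554]
tool_rot: [0.004, 0.755, 0.655, 0.011]
contact_force: [1.0, 0.8, -2.2]
gripper_width: 0.506
```

```bash
python3 -c "
from h import *
rel(.4734,.3566,.145)"
```

```text
t 4.88 pos [0.6079 0.2243 0.1554] jaw yaw -8.14 tilt z [ 0.0224  0.0089 -0.9997] F [ 1.   0.8 -2.2] w 43.0
need tool mm [ 111.8 -152.     8.6]
```

>>> apply_moves(
  increments=[38, 25, -35, 0, 0, 38, 28, -38, 0, 0, 38, 28, -38, 0, 0, 38, 25, -34, 0, 0, 38, 0, 0, 0, 0, 38, 0, 0, 0, 0],
)

```text
t: 5.62
eef_pos: [0.4739, 0.3502, 0.1482]
tool_rot: [0.004, 0.756, 0.654, 0.008]
contact_force: [0.7, -0.3, -2.4]
gripper_width: 0.509
```

Run:
```python
from h import *
rel(.4734,.3566,.145)
for c in('top','scene'):
    p,d=read_camera(c);cv2.imwrite(f'pics/{c}2.png',p)
    P=cloud(c,d)
    for o in outline_of(c,'flask'):
        m=cv2.erode(o['pixels'].astype(np.uint8),np.ones((2,2)))>0
        q=P[m&(d>0)];print(c,round(o['p'],2),np.round(o['extent']),np.median(q,0).round(3),np.percentile(q[:,2],[1,99]).round(3))
```

```text
t 5.62 pos [0.4739 0.3502 0.1482] jaw yaw -8.25 tilt z [ 0.0175  0.0036 -0.9998] F [ 0.7 -0.3 -2.4] w 43.3
need tool mm [ 6.3 -1.5  3.3]
top 0.9 [314. 141.  16.  23.] [0.742 0.401 0.066] [0.015 0.097]
top 0.87 [276. 243.  18.  20.] [0.501 0.481 0.071] [0.046 0.098]
scene 0.76 [264. 199.  15.  39.] [0.74  0.415 0.048] [0.001 0.094]
scene 0.74 [371. 179.  23.  52.] [0.467 0.368 0.161] [0.12  0.211]
scene 0.62 [323. 251.  22.  45.] [0.495 0.5   0.052] [0.006 0.094]
```

View pics/scene2.png

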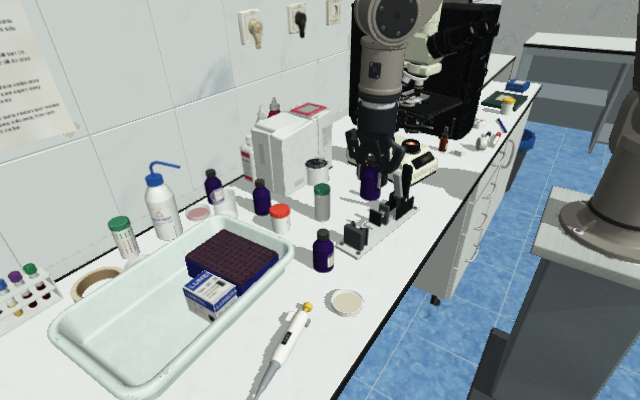

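View pics/top2.png

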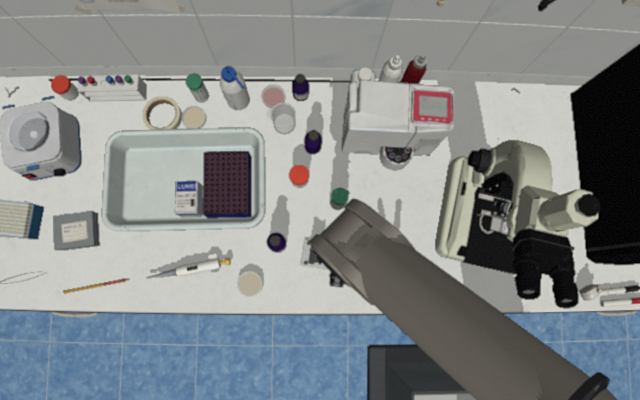

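Run:
```python
from h import *
from scipy.optimize import least_squares
p,d=read_camera('scene');P=cloud('scene',d)
for o in outline_of('scene','flask'):
    if abs(o['extent'][0]-371)<12:
        m=cv2.erode(o['pixels'].astype(np.uint8),np.ones((3,3)))>0
        q=P[m&(d>0)]
        for lo,hi in((.11,.125),(.125,.15),(.11,.15)):
            s=q[(q[:,2]>lo)&(q[:,2]<hi)][:,:2]
            print(lo,len(s),least_squares(lambda a:np.hypot(*(s-a).T)-.022,s.mean(0)+[.0,-0.015],loss='soft_l1',f_scale=.002).x.round(4))
        print(np.percentile(q[:,2],[0,.5,1]))
rel(.4734,.3566,.145)
```

```text
0.11 32 [0.4749 0.3505]
0.125 179 [0.4747 0.3506]
0.11 211 [0.4747 0.3506]
[0.11920856 0.11973054 0.12158088]
t 5.92 pos [0.4747 0.3502 0.149 ] jaw yaw -8.34 tilt z [ 0.0184  0.0048 -0.9998] F [ 0.5 -0.5 -1.4] w 43.2
need tool mm [ 6.1 -2.3  4. ]
```

>>> apply_moves(
  increments=[38, 7, -1.5, 15, 0.1, 38, 0, 0, 15, 0, 38, 0, 0, 10, 0, 38, 0, 0, 0, 0],
)

```text
t: 6.42
eef_pos: [0.4751, 0.357, 0.1051]
tool_rot: [0.004, 0.758, 0.653, 0.008]
contact_force: [0.0, -0.6, -1.5]
gripper_width: 0.505
```

```bash
python3 -c "
from h import *
rel(.473,.3575,.041)"
```

```text
t 6.42 pos [0.4751 0.357  0.1051] jaw yaw -8.53 tilt z [ 0.0172  0.0035 -0.9998] F [ 0.  -0.6 -1.5] w 42.9
need tool mm [-0.2 -3.2 64. ]
```

>>> apply_moves(
  increments=[38, 0, -2.5, 20, -0.2, 38, 0, 0, 18, 0, 38, 0, 0, 12, 0],
)

```text
t: 6.8
eef_pos: [0.4749, 0.3583, 0.0546]
tool_rot: [0.004, 0.757, 0.654, 0.009]
contact_force: [0.4, -1.0, -1.5]
gripper_width: 0.508
```

```bash
python3 -c "
from h import *
rel(.473,.3575,.041)"
```

```text
t 6.8 pos [0.4749 0.3583 0.0546] jaw yaw -8.35 tilt z [ 0.0198  0.0055 -0.9998] F [ 0.4 -1.  -1.5] w 43.1
need tool mm [-1.2 -2.  13.5]
```

>>> apply_moves(
  increments=[38, -1, -2, 7, 0, 38, 0, 0, 4, 0, 38, 0, 0, 2, 0],
)

```text
t: 7.18
eef_pos: [0.473, 0.3576, 0.0404]
tool_rot: [0.004, 0.757, 0.654, 0.009]
contact_force: [0.5, -0.3, -1.3]
gripper_width: 0.508
```

```bash
python3 -c "
from h import *
rel(.473,.3575,.041)
p,d=read_camera('scene');cv2.imwrite('pics/s3.png',cv2.resize(p[80:280,290:490],None,fx=3,fy=3))"
```

```text
t 7.17 pos [0.473  0.3576 0.0404] jaw yaw -8.35 tilt z [ 0.0195  0.0052 -0.9998] F [ 0.5 -0.3 -1.3] w 43.1
need tool mm [-0.1 -0.  -0.6]
```

View pics/s3.png

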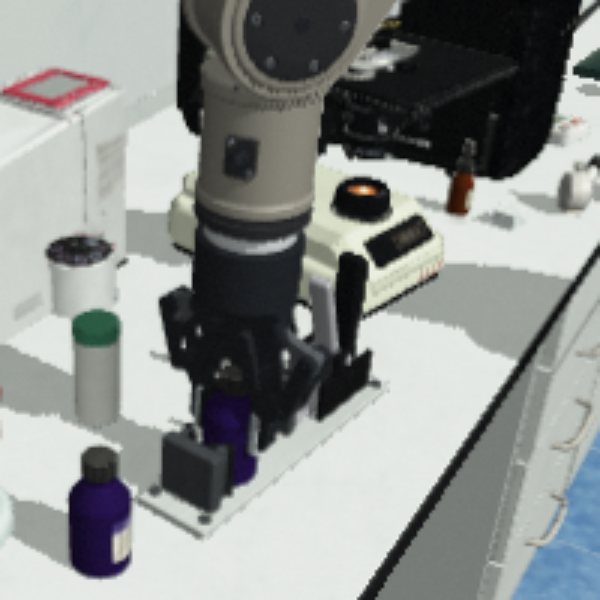

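>>> apply_moves(
  increments=[38, 0, 0, 1.5, 0, 38, 0, 0, 1, 0],
)

```text
t: 7.48
eef_pos: [0.4734, 0.3579, 0.0394]
tool_rot: [0.004, 0.757, 0.654, 0.009]
contact_force: [-4.2, -2.6, 10.1]
gripper_width: 0.508
```

```bash
python3 -c "
from h import *
rel(.473,.3575,.041)"
```

```text
t 7.47 pos [0.4734 0.3579 0.0394] jaw yaw -8.37 tilt z [ 0.02    0.0056 -0.9998] F [-4.2 -2.6 10.1] w 43.2
need tool mm [-0.4 -0.3 -1.6]
```

>>> apply_moves(
  increments=[46, 0, 0, -0.5, 0, 54, 0, 0, 0, 0, 70, 0, 0, 0, 0, 85, 0, 0, 0, 0, 85, 0, 0, 0, 0, 85, 0, 0, 0, 0],
)

```text
t: 8.22
eef_pos: [0.4744, 0.3588, 0.0411]
tool_rot: [0.004, 0.757, 0.654, 0.011]
contact_force: [-0.2, -0.3, -0.1]
gripper_width: 0.997
```

```bash
python3 -c "
from h import *
rel(.473,.3575,.18)
p,d=read_camera('scene');cv2.imwrite('pics/s4.png',cv2.resize(p[80:280,290:490],None,fx=3,fy=3))"
```

```text
t 8.22 pos [0.4744 0.3588 0.0411] jaw yaw -8.37 tilt z [ 0.0222  0.0076 -0.9997] F [-0.2 -0.3 -0.1] w 84.8
need tool mm [ 1.000e-01  1.700e+00 -1.389e+02]
```

View pics/s4.png

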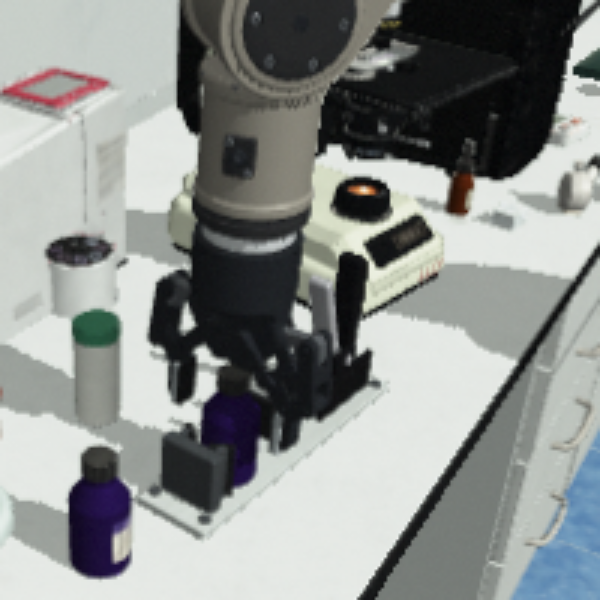

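>>> apply_moves(
  increments=[85, 0, 0, -25, 0, 85, 0, 0, -40, 0, 85, 0, 0, -45, 0, 85, 0, 0, -40, 0, 85, 0, 0, 0, 0],
)

```text
t: 8.9
eef_pos: [0.4706, 0.3573, 0.1948]
tool_rot: [0.004, 0.757, 0.654, 0.01]
contact_force: [0.4, 0.2, 0.0]
gripper_width: 0.995
```

```bash
python3 -c "
from h import *
rel(.4535,.218,.18);print(get_obs()['q'].round(2))
p,d=read_camera('scene');cv2.imwrite('pics/s5.png',cv2.resize(p[80:280,290:490],None,fx=3,fy=3))"
```

```text
t 8.9 pos [0.4706 0.3573 0.1948] jaw yaw -8.36 tilt z [ 0.0207  0.0063 -0.9998] F [0.4 0.2 0. ] w 84.6
need tool mm [-140.4    3.1   13.5]
[-0.71  0.37 -0.06  1.81  0.04  0.94 -0.94]
```

View pics/s5.png

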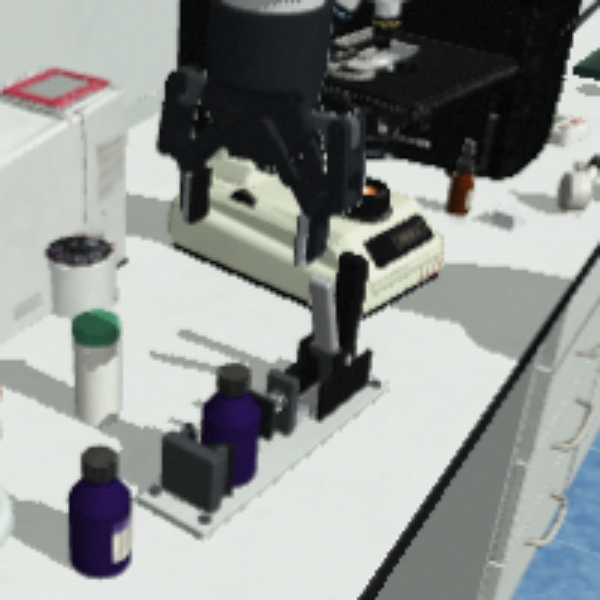

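>>> apply_moves(
  increments=[85, -40, 0, 0, 0, 85, -45, 1, 0, 0, 85, -45, 1, 0, 0, 85, -5, 0, 0, -10, 85, 0, 0, 0, -10, 85, 0, 0, 0, -10, 85, 0, 0, 0, -10, 85, 0, 0, 0, -10, 85, 0, 0, 0, -10, 85, 0, 0, 0, -10, 85, 0, 0, 0, -10],
)

```text
t: 10.32
eef_pos: [0.4418, 0.2121, 0.1758]
tool_rot: [-0.002, 0.137, 0.991, -0.006]
contact_force: [0.0, 0.7, 1.0]
gripper_width: 0.997
```

```bash
python3 -c "
from h import *
rel(.4535,.218,.16);print(get_obs()['q'].round(2))"
```

```text
t 10.32 pos [0.4418 0.2121 0.1758] jaw yaw 74.26 tilt z [-0.0064 -0.0107 -0.9999] F [0.  0.7 1. ] w 84.7
need tool mm [-9.7  9.  15.7]
[-0.36  0.26 -0.25  2.02  0.09  0.88  0.63]
```

>>> apply_moves(
  increments=[85, -9, 8, 0, -7.5, 85, 0, 0, 0, 0],
)

```text
t: 10.58
eef_pos: [0.451, 0.2162, 0.1729]
tool_rot: [-0.005, 0.07, 0.998, -0.007]
contact_force: [0.8, 0.3, -0.4]
gripper_width: 0.995
```

```bash
python3 -c "
from h import *
rel(.4533,.2170,.09)
for c in('top','scene'):
    p,d=read_camera(c);
    cv2.imwrite(f'pics/{c}6.png',cv2.resize(p[80:280,290:490],None,fx=3,fy=3))"
```

```text
t 10.57 pos [0.451  0.2162 0.1729] jaw yaw 81.99 tilt z [-0.0114 -0.013  -0.9999] F [ 0.8  0.3 -0.4] w 84.6
need tool mm [-3.   2.3 82.8]
```

View pics/scene6.png

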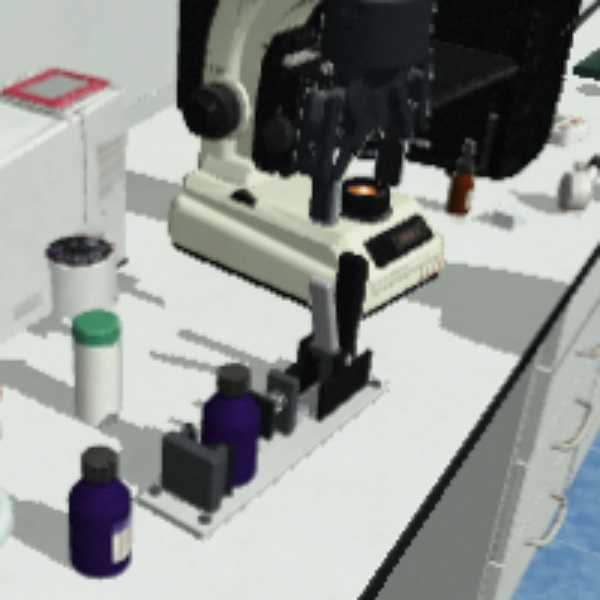

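View pics/top6.png

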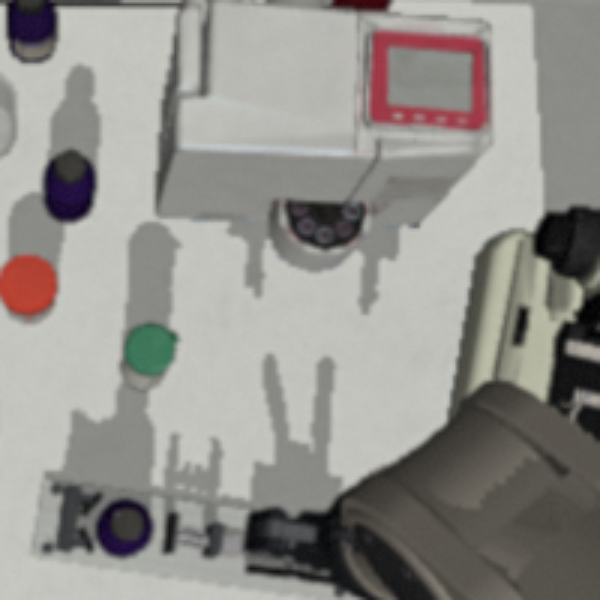

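Run:
```python
from h import *
ims=[]
for c in('top','scene'):
    p,d=read_camera(c);P=cloud(c,d)
    if c=='top': u0,v0,w,h=380,140,260,260
    else: u0,v0,w,h=330,0,260,200
    im=cv2.resize(p[v0:v0+h,u0:u0+w],(800,600))
    for v in range(v0+8,v0+h,18):
        for u in range(u0+5,u0+w,22):
            if d[v,u]>0:
                x,y,z=(P[v,u]*100).astype(int);cv2.putText(im,f'{x},{y},{z}',(int((u-u0)*800/w),int((v-v0)*600/h)),0,.33,(0,0,255),1)
    cv2.imwrite(f'pics/{c}7.png',im)
```

```text
(no output)
```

View pics/scene7.png

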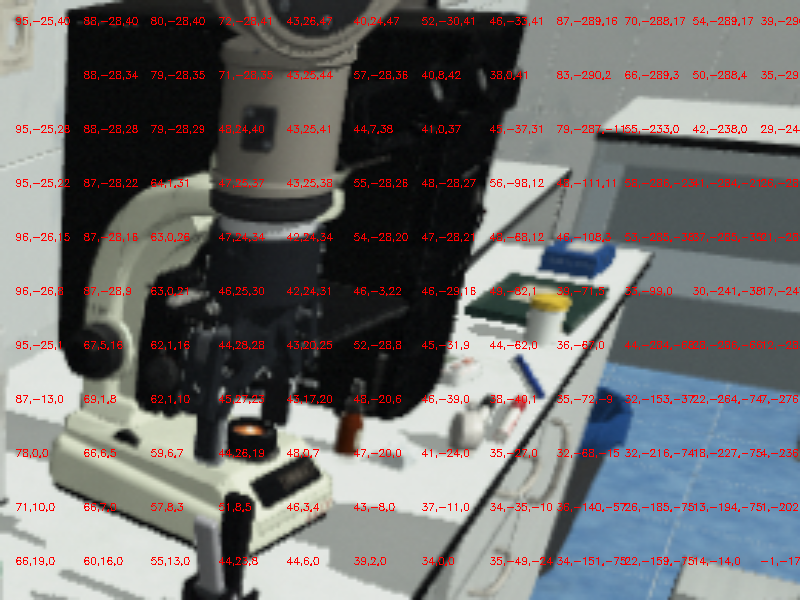

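View pics/top7.png

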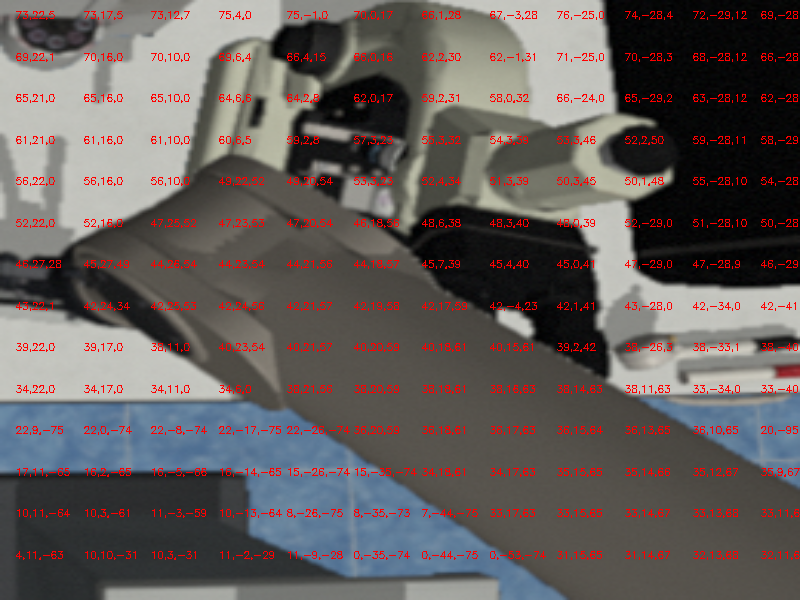

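>>> apply_moves(
  increments=[85, -3, 1.5, 20, 0, 85, 0, 0, 15, 0, 85, 0, 0, 0, 0],
)

```text
t: 11.15
eef_pos: [0.4528, 0.2166, 0.1377]
tool_rot: [-0.005, 0.072, 0.997, -0.007]
contact_force: [0.1, -0.0, -0.0]
gripper_width: 0.992
```

```bash
python3 -c "
from h import *
rel(.4533,.2170,.09)
for c in('top','scene'):
    p,d=read_camera(c);
    cv2.imwrite(f'pics/{c}8.png',cv2.resize(p[120:270,330:480],None,fx=4,fy=4))"
```

```text
t 11.15 pos [0.4528 0.2166 0.1377] jaw yaw 81.78 tilt z [-0.0102 -0.0133 -0.9999] F [ 0.1 -0.  -0. ] w 84.3
need tool mm [-0.8  1.2 47.7]
```

View pics/scene8.png

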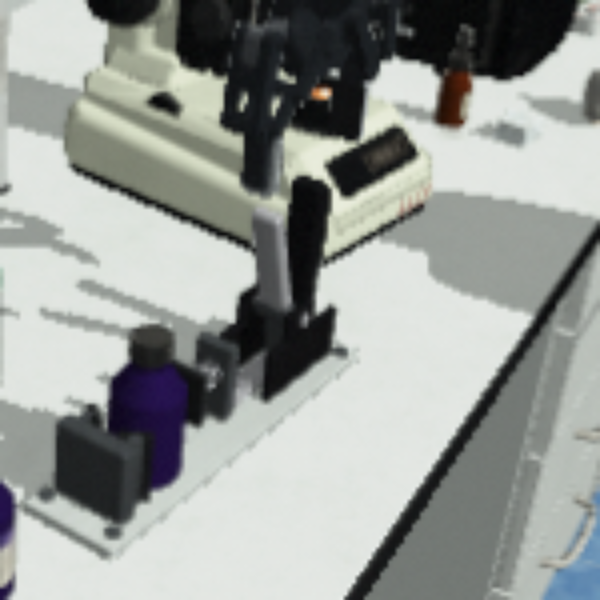

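>>> apply_moves(
  increments=[85, -1, 7, 0, 0, 85, 0, 0, 12, 0, 85, 0, 0, 0, 0],
)

```text
t: 11.62
eef_pos: [0.4564, 0.2248, 0.1272]
tool_rot: [-0.003, 0.072, 0.997, -0.006]
contact_force: [-0.4, -0.5, 0.3]
gripper_width: 0.997
```

```bash
python3 -c "
from h import *
rel(.4541,.2230,.09)
for c in('top','scene'):
    p,d=read_camera(c);
    cv2.imwrite(f'pics/{c}9.png',cv2.resize(p[120:270,330:480],None,fx=4,fy=4))"
```

```text
t 11.62 pos [0.4564 0.2248 0.1272] jaw yaw 81.79 tilt z [-0.0062 -0.0109 -0.9999] F [-0.4 -0.5  0.3] w 84.7
need tool mm [ 1.8 -1.7 37.2]
```

View pics/scene9.png

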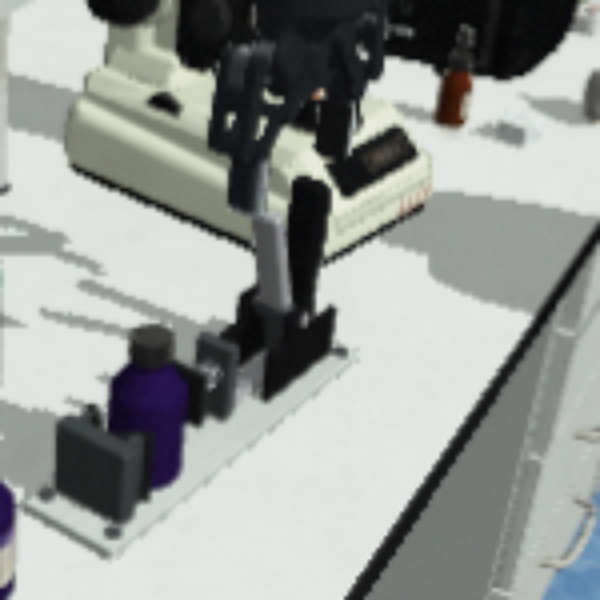

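>>> apply_moves(
  increments=[85, 1, -0.5, 12, 0, 85, 0, 0, 10, 0],
)

```text
t: 11.98
eef_pos: [0.4563, 0.2248, 0.1054]
tool_rot: [-0.001, 0.072, 0.997, -0.005]
contact_force: [0.4, -0.7, -0.5]
gripper_width: 0.995
```

```bash
python3 -c "
from h import *
rel(.4541,.2230,.09)
for c in('top','scene'):
    p,d=read_camera(c);
    cv2.imwrite(f'pics/{c}10.png',cv2.resize(p[120:270,330:480],None,fx=4,fy=4))"
```

```text
t 11.97 pos [0.4563 0.2248 0.1054] jaw yaw 81.76 tilt z [-0.0034 -0.0093 -1.    ] F [ 0.4 -0.7 -0.5] w 84.6
need tool mm [ 1.9 -1.9 15.5]
```

View pics/scene10.png

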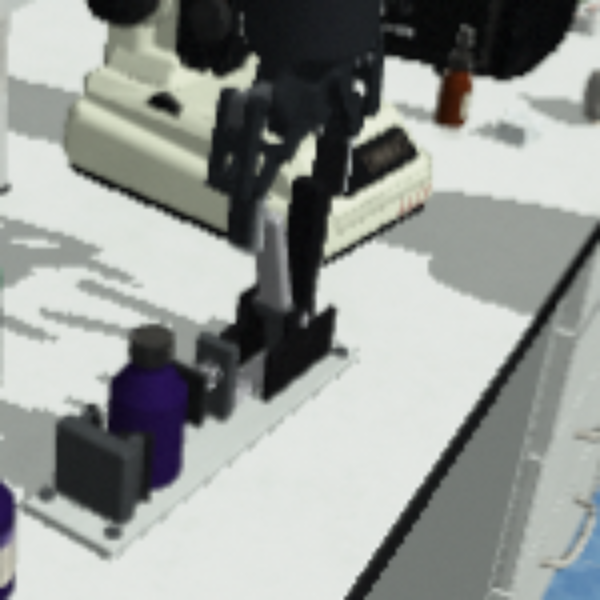

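>>> apply_moves(
  increments=[85, 1.5, -1, 9, 0, 85, 0, 0, 6, 0],
)

```text
t: 12.32
eef_pos: [0.4541, 0.2236, 0.0892]
tool_rot: [-0.002, 0.072, 0.997, -0.005]
contact_force: [0.5, -0.2, 0.6]
gripper_width: 0.993
```

```bash
python3 -c "
from h import *
rel(.4527,.2131,.09);rel(.4541,.2230,.09)"
```

```text
t 12.32 pos [0.4541 0.2236 0.0892] jaw yaw 81.77 tilt z [-0.0047 -0.01   -0.9999] F [ 0.5 -0.2  0.6] w 84.4
need tool mm [ -0.1 -10.6  -0.7]
t 12.32 pos [0.4541 0.2236 0.0892] jaw yaw 81.77 tilt z [-0.0047 -0.01   -0.9999] F [ 0.5 -0.2  0.6] w 84.4
need tool mm [-0.1 -0.6 -0.8]
```

>>> apply_moves(
  increments=[74, 0, -4, 0, 0, 68, 0, -4, 0, 0, 60, 0, -2, 0, 0, 52, 0, 0, 0, 0, 44, 0, 0, 0, 0, 32, 0, 0, 0, 0, 32, 0, 0, 0, 0, 32, 0, 0, 0, 0],
  squeeze=45,
)

```text
t: 13.32
eef_pos: [0.4536, 0.2114, 0.0936]
tool_rot: [-0.0, 0.073, 0.997, -0.005]
contact_force: [-0.2, -0.5, -2.2]
gripper_width: 0.401
```

```bash
cat > look.py <<'E'
from h import *
import sys
n=sys.argv[1]
rel(.4527,.2131,.09)
ey=np.array([.1426,.9898]);ex=np.array([.9898,-.1426])
p,d=read_camera('scene');P=cloud('scene',d)
cv2.imwrite(f'pics/sq{n}.png',cv2.resize(p[120:270,330:480],None,fx=4,fy=4))
from scipy.optimize import least_squares
for th in('flask','pad_rubber','ram'):
    for o in outline_of('scene',th):
        if not 350<o['extent'][0]<400: continue
        m=o['pixels']&(d>0);q=P[m];a=q[:,:2]@ey
        if th=='flask':
            s=q[(q[:,2]>.02)&(q[:,2]<.06)][:,:2]
            r=least_squares(lambda c:np.hypot(*(s-c).T)-.022,s.mean(0)-[0,.015],loss='soft_l1',f_scale=.002).x if len(s)>20 else s.mean(0)
            print('flask',o['p'],((r@ey)-.431).round(4),((r@ex)-.4165).round(4),len(s),q[:,2].max().round(3))
        else:
            k=(q[:,2]>.05)
            print(th,round(o['p'],2),np.round(o['extent']),'a 99,50,1 rel seat(scene)',(np.percentile(a[k],[99,50,1])-.431).round(4),k.sum())
k=(P[...,2]>.054)&(P[...,2]<.066)&(abs(P[...,:2]@ex-.4165)<.02)&(d>0)
A=(P[...,:2]@ey)[k]-.431
h=np.histogram(A,bins=np.arange(-.12,.02,.003));print([(int(round(x*1000)),int(n)) for x,n in zip(h[1],h[0]) if n])
E
python3 look.py 1
```

```text
t 13.32 pos [0.4536 0.2114 0.0936] jaw yaw 81.58 tilt z [-0.0013 -0.0094 -1.    ] F [-0.2 -0.5 -2.2] w 34.1
need tool mm [1.2 1.6 3.6]
flask 0.95 -0.0085 0.0012 148 0.103
ram 0.64 [387. 217.  22.  22.] a 99,50,1 rel seat(scene) [-0.0156 -0.0646 -0.0742] 87
[(-78, 1), (-75, 6), (-72, 8), (-69, 12), (-66, 24), (-39, 3), (-36, 3), (-33, 5), (-18, 4), (-12, 1), (-6, 1), (-3, 3), (0, 6), (3, 8), (6, 12), (9, 19), (12, 22), (15, 6)]
```

View pics/sq1.png

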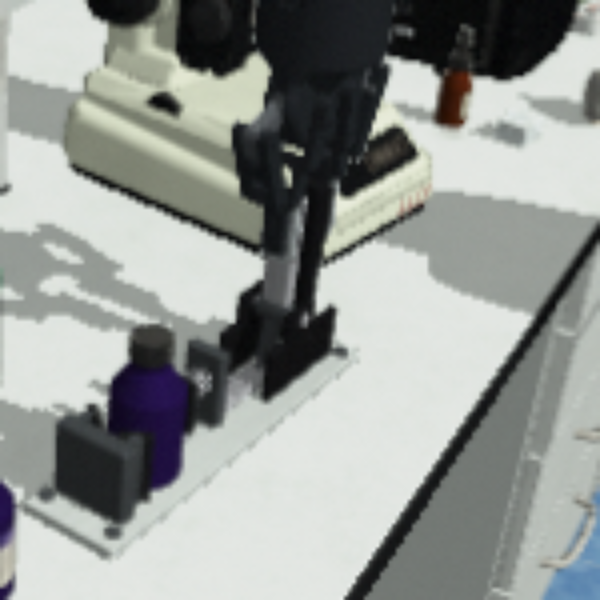

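>>> apply_moves(
  increments=[60, 0, 0, 0, 0, 72, 0, 1.5, 2, 0, 72, 0, 0, 1, 0, 72, 0, 0, 0, 0, 60, 0, 0, 0, 0, 50, 0, 0, 0, 0, 40, 0, 0, 0, 0, 32, 0, 0, 0, 0, 32, 0, 0, 0, 0, 32, 0, 0, 0, 0],
)

```text
t: 14.78
eef_pos: [0.455, 0.2112, 0.0936]
tool_rot: [0.001, 0.074, 0.997, -0.006]
contact_force: [-1.2, -2.2, 0.3]
gripper_width: 0.402
```

```bash
python3 look.py 2
```

```text
t 14.78 pos [0.455  0.2112 0.0936] jaw yaw 81.48 tilt z [ 2.000e-04 -1.280e-02 -9.999e-01] F [-1.2 -2.2  0.3] w 34.2
need tool mm [2.6 1.6 3.6]
flask 0.57 -0.0041 0.0011 122 0.102
ram 0.56 [386. 216.  24.  25.] a 99,50,1 rel seat(scene) [-0.0102 -0.0587 -0.067 ] 92
[(-72, 1), (-69, 3), (-66, 12), (-63, 9), (-60, 23), (-57, 2), (-36, 3), (-33, 1), (-30, 5), (-27, 2), (-15, 1), (-12, 1), (-9, 1), (-3, 3), (3, 8), (6, 6), (9, 11), (12, 20), (15, 28)]
```

View pics/sq2.png

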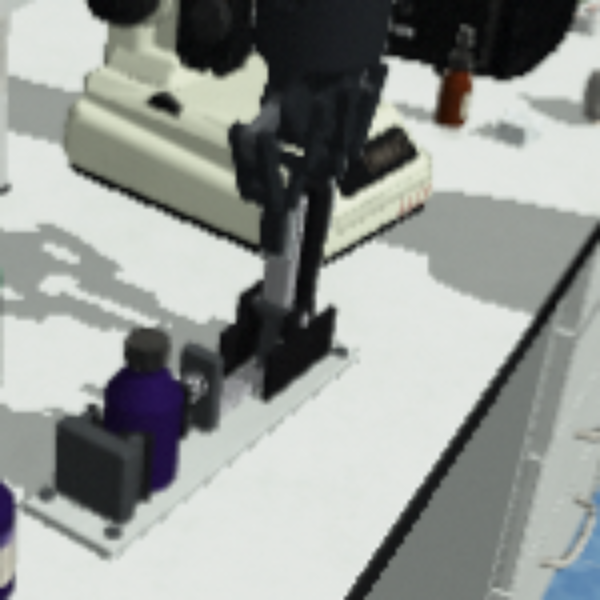

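>>> apply_moves(
  increments=[60, 0, 0, 0, 0, 72, 2, 1.5, 3, 0, 72, 0, 0, 1, 0, 72, 0, 0, 0, 0, 60, 0, 0, 0, 0, 50, 0, 0, 0, 0, 40, 0, 0, 0, 0, 32, 0, 0, 0, 0, 32, 0, 0, 0, 0, 32, 0, 0, 0, 0],
)

```text
t: 16.23
eef_pos: [0.4538, 0.2114, 0.092]
tool_rot: [0.001, 0.075, 0.997, -0.008]
contact_force: [-1.9, -0.9, 0.0]
gripper_width: 0.41
```

```bash
python3 look.py 3
```

```text
t 16.23 pos [0.4538 0.2114 0.092 ] jaw yaw 81.41 tilt z [ 0.001  -0.016  -0.9999] F [-1.9 -0.9  0. ] w 34.8
need tool mm [1.4 1.5 2. ]
flask 0.93 -0.0031 0.0009 125 0.103
flask 0.22 -0.0302 -0.0011 927 0.134
pad_rubber 0.41 [379. 210.  75.  90.] a 99,50,1 rel seat(scene) [ 0.044  -0.136  -0.1701] 607
ram 0.64 [384. 218.  27.  24.] a 99,50,1 rel seat(scene) [-0.0241 -0.0533 -0.0618] 83
[(-63, 7), (-60, 11), (-57, 11), (-54, 23), (-36, 1), (-33, 3), (-30, 3), (-27, 3), (-24, 1), (-18, 2), (-9, 2), (0, 1), (3, 3), (6, 6), (9, 6), (12, 12), (15, 22)]
```

View pics/sq3.png

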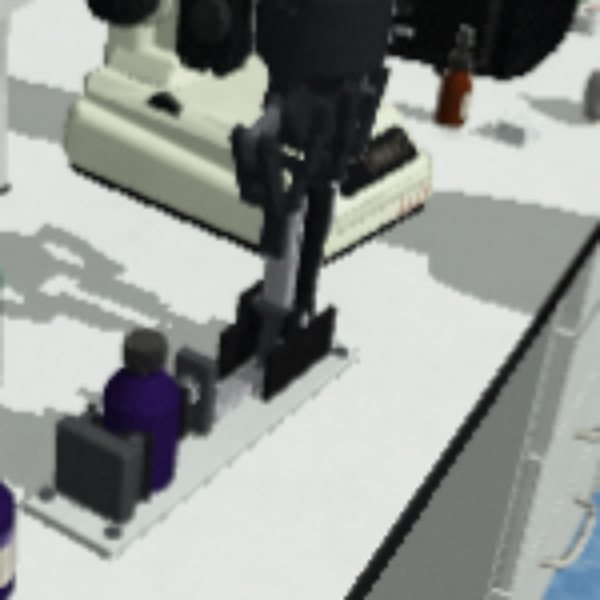

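>>> apply_moves(
  increments=[60, 0, 0, 0, 0, 72, 1, 1.5, 2, 0, 72, 0, 0, 1, 0, 72, 0, 0, 0, 0, 60, 0, 0, 0, 0, 50, 0, 0, 0, 0, 40, 0, 0, 0, 0, 32, 0, 0, 0, 0, 32, 0, 0, 0, 0, 32, 0, 0, 0, 0],
)

```text
t: 17.68
eef_pos: [0.4536, 0.2114, 0.0915]
tool_rot: [0.001, 0.076, 0.997, -0.01]
contact_force: [-0.7, -1.1, 0.4]
gripper_width: 0.406
```

```bash
python3 look.py 4
```

```text
t 17.68 pos [0.4536 0.2114 0.0915] jaw yaw 81.32 tilt z [ 0.0015 -0.0194 -0.9998] F [-0.7 -1.1  0.4] w 34.5
need tool mm [1.1 1.6 1.5]
flask 0.91 -0.0023 0.0009 125 0.103
flask 0.73 -0.0238 -0.0012 947 0.135
[(-60, 1), (-57, 3), (-54, 12), (-51, 13), (-48, 23), (-45, 1), (-33, 3), (-30, 2), (-27, 5), (-24, 2), (-15, 2), (-12, 1), (-9, 1), (0, 2), (3, 2), (6, 8), (9, 5), (12, 10), (15, 31)]
```

View pics/sq4.png

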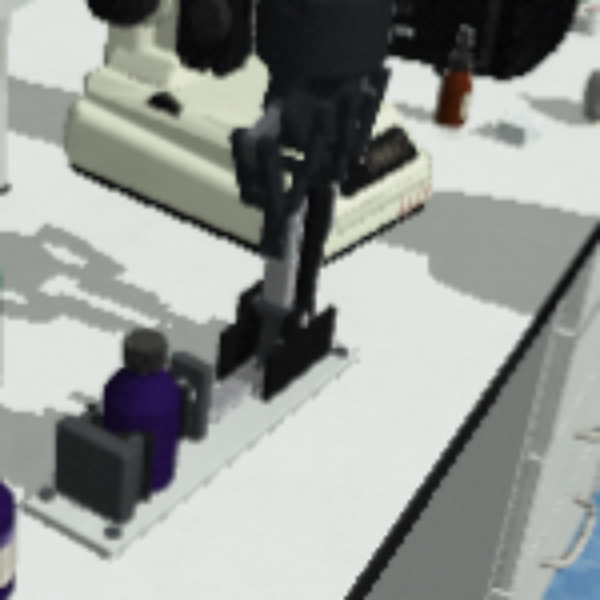

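Run:
```python
from h import *
p,d=read_camera('scene');P=cloud('scene',d);cv2.imwrite('pics/fin.png',p)
for th in('canister','dish'):
    for o in outline_of('scene',th)[:2]:
        q=P[o['pixels']&(d>0)];print(th,round(o['p'],2),np.median(q,0).round(3))
rel(.4527,.2131,.09)
```

```text
canister 0.64 [0.599 0.355 0.059]
canister 0.52 [0.457 0.314 0.023]
dish 0.95 [0.404 0.556 0.015]
t 18.02 pos [0.4536 0.2114 0.0916] jaw yaw 81.33 tilt z [ 0.0013 -0.0197 -0.9998] F [-2.2 -0.8  0.3] w 34.6
need tool mm [1.1 1.6 1.5]
```

View pics/fin.png

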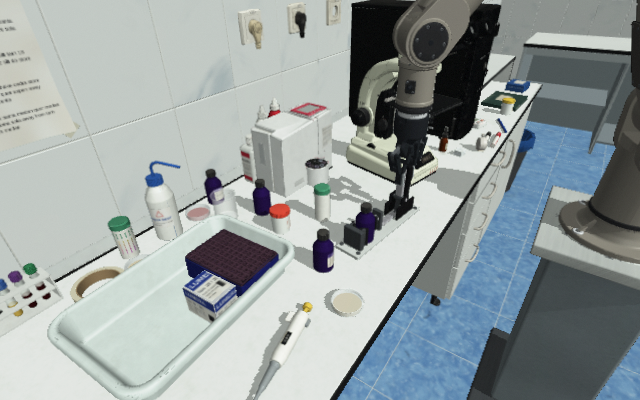

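The flask stands upright between pad and vee (scene px 366,222), the fingers hold the trigger in, and the canister and dish have not moved.

```bash
python3 -c "
from station import *
print(hand_in())"
```

```text
the job is handed in; nothing more can be done
None
```

I stood the dropper flask farthest to the robot's right upright in the clamp and let go of it. I then pumped the trigger four full squeezes and handed in at about 18 s while still holding the fourth.

- **Clamping:** the moving jaw had advanced about 26 mm. The flask slid about 6 mm towards the vee and then moved less than 1 mm on the last squeeze. I put the pad spring at roughly 8–10 mm pressed in, about 5–6 N. That is worked out from the camera measurements, as nothing reads it directly.
- **Trigger:** the finger opening read about 34.5 mm, against 36 mm for fully squeezed in. I take that as fully in.
- **Bystanders:** the canister and petri dish measure within 1 mm of where they started.
- **Contact force:** the readings I took stayed low. The highest was about 11 N, when setting the flask down on the base plate.

**Checks that disagreed or failed:**
- The two cameras differed by about 3–5 mm along the clamp, so I used a mean of the two.
- By the scene camera the flask's final position still reads about 2 mm short of home. That is within the camera error.
- On the last squeeze the trained network no longer found the moving jaw. For that squeeze I read the jaw position from the depth image instead.

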